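Scan the sample, then hold its cell in the light path

ROBOT

A 7-joint arm with a two-finger parallel gripper is mounted at the origin on the work surface. World frame = base frame: x ahead of the robot, y to its left, z up, the work surface at z = 0. Lengths are in m, angles in rad, forces in N, time in s.
With the tool pointing down it reaches from about 0.4 to 0.85 m from the base axis. Payload 4.4 kg.
Tool frame: the origin (TCP) lies midway between the tips of the shut fingers; the grasp point (between the pads) lies 19 mm behind it; z points along the fingers, y is the line along which they close (so a half turn about z gives the same grasp; the last joint's range is limited). The gripper opens to 94 mm and grips with 3 to 60 N. Pads are 16 mm wide; open, the fingers measure 119 mm over their backs; the gripper's body (75 mm by 177 mm) begins 78 mm behind the grasp point.
Start: joints at [-1.337, 0.628, 0.038, 1.517, -0.027, 0.996, -0.02], TCP at [0.192, 0.621, 0.205] pointing down, gripper open.
Joint ranges: [-3.06, 3.06], [-0.37, 2.12], [-1.25, 1.32], [0.18, 2.47], [-1.1, 4.24], [0.23, 1.98], [-2.94, 2.94]. Speed limits (rad/s): [2.57, 2.57, 3.14, 3.14, 3.14, 3.14, 3.14].

INTERFACE

Orientations are given as a unit quaternion [w, x, y, z].
In Python, from bench import status, imaging, env gives the robot as it stands.
- The arm moves only by the tool play_rows, never from a script. Its argument "deltas" is a list of rows, each an object of numbers: "gripper": the closure, from -1 (fully open) to 1 (shut); "dx", "dy", "dz": the shift along the tool's x, y, z in units of 250 mm (1.0 is 250 mm); "ax", "ay", "az": the turn, a rotation vector about the tool's x, y, z in units of 0.5 rad (1.0 is 0.5 rad). In form: [{"gripper": .., "dx": .., "dy": .., "dz": .., "ax": .., "ay": .., "az": ..}, ...]. A call has 1 to 5 rows; each row is the pose to reach, as a shift and turn from the pose commanded when the call began, along the tool's axes at that moment; what a row does not reach only later rows make up. A row lasts 1/10 s, in which the tool goes at most 50 mm and 8.59 degrees, less where a joint would pass 70% of its speed; a pose out of reach is approached as far as the arm can. A call with a number of a shift or a turn outside -1 to 1 is refused whole. A call with a gripper value outside its range is refused whole. The fingers move at their own pace and stop on an object; the grip force is fixed at half the most. Time passes only in rows, so rows that repeat a pose let the fingers close. It gives the time, the measured TCP pose, the force, the opening and the grip force at its end, in the units of the state.
- status.sense(): the state, without advancing time (a new reading comes with each control period).
- imaging.grab_frame(name): name is "scene" or "top"; returns the picture (384x512x3 uint8, red, green, blue); there is no depth.
- imaging.get_calibration(name): a dict with "intrinsics" (3x3 intrinsics, pixels), "k1" (the pictures are not rectified: a ray, as slopes to the right and down, at radius r is drawn at 1 + k1 r^2 times it, then the intrinsics apply), "xyz" and "rotation" of the camera in the world. Camera axes: x right, y up, looking along -z (the intrinsics and any distortion apply to the point x, -y, -z); pixel columns grow to the right and rows downward; lengths in m; the calibration is good to about 2 mm. A picture is of the moment at which its call begins. get_calibration takes no time and is no camera call.
- env.job_done(): hands the job in; it is judged then, once.
The state is a dict: "t": time; "q": joint angles; "dq": joint speeds; "effort": joint torques, N m; "position": TCP position; "eef_rot": TCP orientation; "contact_force": force on the tool from outside, world axes, zero at the start; "moment": the same for the moment, N m; "finger_gap": opening from 0.0 (shut) to 1.0 (fully open); "grasp_force": force on a finger pad.
Only numpy, scipy, OpenCV 4.12 (cv2) and the standard library are available. Lean on these libraries where they do the work, as an engineer would, in place of code of your own. Each camera call takes 0.05 s, during which the arm holds its last target. There are 200 camera calls.

TASK

Log the sample by pulling the trigger of the clamped hand scanner all the way in and letting it spring back out fully; after that, take the stoppered glass cell out of the rack, touching it with the fingers only on its two broad frosted faces (never on a clear end window or the stopper). Keeping it upright, hold it still between lamp and detector of the open reader, midway between the two barrels and clear of the reader, so that the beam passes squarely through the middle of both clear windows. The program finishes while the gripper is holding the cell there; leave everything else where it stands.

Things in the scene. Friction and masses are not known exactly. Their poses are not given: they have to be found in the camera images.
- cell: Sample cell: upright glass block 12.5 (x) x 32.5 (y) x 48 mm with a narrower white stopper on top, 58 mm in all, 35-70 g. Origin: centre of its underside, z up. Broad faces (+-x, 28 mm wide, whitish) are frosted: grip these, closing along x. Narrow ends (+-y) are the clear windows. Stands in any of the rack's slots, its y along the rack's y, draws straight up. Either way round will do.
- cell_mid (a point): Centre of the glass block, 24 mm above the cell's underside: the middle of the light's way through both windows.
- window_a: Clear end window of the cell at its +y end, 10 mm wide, 46 mm high, set in 1.25 mm from the planes of the frosted faces. Origin is the cell's origin. Fingers must not touch it.
- window_b: The same at the -y end of the cell. Fingers must not touch it.
- stopper: White stopper on top of the cell, 48 to 58 mm above the cell's underside, 8 mm (x) x 24 mm (y). Origin is the cell's origin. Fingers must not touch it.
- rack: Fixed grey rack 46 (x) x 190 (y) x 20 mm high, origin under its centre. Three slots in a row along its y, at -58, 0 and +58 mm, 13 mm deep, floors 7 mm above the table, about 1 mm of play round what stands in them. It stands left or right of the reader; which side varies.
- low_cell: Open cell without stopper, 12.5 x 32.5 mm and only 28 mm high, in another slot of the rack. Origin under its centre. Leave it.
- blank: Solid dark block 12.5 x 32.5 x 36 mm with a round 8 mm steel pull, 44 mm in all, in the remaining slot. Origin under its centre. Leave it.
- reader: Fixed open-beam reader: base plate 110 (x) x 240 (y) x 12 mm; lamp tower at +y, detector tower at -y, each 70 (x) x 50 (y) mm, tops 86 mm above the table, with dark 28 mm barrels pointing at each other, 94 mm of free gap between their ends. Origin: table height, centre of the base. The beam runs along its y at x = 0, 55 mm above the table.
- beam (a point): The middle of the light path, on the reader's beam axis midway between the barrel ends, 55 mm above the table; axes as the reader's.
- scanner: Fixed hand scanner clamped upside down, on the reader's other side from the rack: head below (top at 75 mm), pistol grip straight up from it, 30 (x) x 28 (y) mm, 75 to 187 mm above the table, centred over the origin. Stand base reaches 150 mm to -x, 60 mm to +x, 90 mm wide. Origin at table height; the trigger is on the -x side.
- trigger (a joint): Sprung scanner trigger, 22 mm wide, 8 thick, 68 long, hinged at its lower end, 87 mm above the table, 21 mm from the grip's axis to the scanner's -x. 0: out, leaning 0.22 rad away from the grip; 0.22: fully in, upright, its outer face 25 mm from the grip's axis (40 mm over grip and trigger). About 8 N at the pad pulls it fully; it springs back by itself.
- trigger_pad (a point): Point on the outer face of the trigger, about 54 mm above its hinge; moves with it.
- grip_back (a point): Point on the back face (+x side) of the pistol grip, 15 mm from the grip's axis, 140.5 mm above the table: the counter-hold for the squeeze.
- reagent: White reagent bottle, 56 mm diameter, 120 mm high, loose. Leave it.
- jar: Amber jar, 60 mm diameter, 70 mm high, loose. Leave it.
- vial: Small amber vial, 26 mm diameter, 42 mm high, loose. Leave it.
- tipbox: Pipette-tip box, 80 x 115 x 59 mm, loose. Leave it.
- stapler: Stapler, 110 x 32 x 38 mm, loose. Leave it.

How it is judged:
By the outcome, as a careful person would: the job done as asked, in the order asked, and still so for the second after the job is handed in, while the arm keeps its last pose, push and grip.
It also fails if it takes over 51 s, if anything falls off the work surface, if the arm or the gripper's body presses on something with over 40 N, if the wrist force passes 120 N, or if a joint passes its speed limit or range.

## Working session

There is one attempt and no reset: what is moved stays moved. The work goes in short steps, Python scripts to look and compute and a tool call to move; the robot and the scene stay as the last step left them, time stands still between calls to the robot, and variables do not carry over. Pictures are saved under pics/ and viewed, at most 10 in all, crops included, and the job is handed in when it is done.

Besides the shell and the picture viewer there is one more tool, called as name([rows], argument=value, ...), one row to a line, values as JSON. play_rows: Moves the arm, as the interface text tells. Shifts and turns lie within -1 to 1; 1 stands for 250 mm of shift or 0.5 rad of turn. Its arguments: {"type":"object","properties":{"deltas":{"type":"array","items":{"type":"object","properties":{"gripper":{"type":"number"},"dx":{"type":"number","minimum":-1,"maximum":1},"dy":{"type":"number","minimum":-1,"maximum":1},"dz":{"type":"number","minimum":-1,"maximum":1},"ax":{"type":"number","minimum":-1,"maximum":1},"ay":{"type":"number","minimum":-1,"maximum":1},"az":{"type":"number","minimum":-1,"maximum":1}}}}},"required":["deltas"]}

```bash
mkdir -p pics; python3 - <<'E'
from bench import status, imaging
import cv2
for n in ("scene","top"):
    f=imaging.grab_frame(n); cv2.imwrite(f"pics/{n}0.png",cv2.resize(f[:,:,::-1],(800,600),interpolation=cv2.INTER_CUBIC)); cv2.imwrite(f"raw_{n}0.png",f[:,:,::-1])
    print(n,imaging.get_calibration(n))
s=status.sense(); print(s)
E
```

```text
scene {'intrinsics': array([[393.20671412,   0.        , 256.72009459],
       [  0.        , 393.20671412, 190.8122493 ],
       [  0.        ,   0.        ,   1.        ]]), 'k1': -0.06454069887625238, 'xyz': array([1.29466033, 0.075371  , 0.83923141]), 'rotation': array([0.60443831, 0.25104309, 0.29022539, 0.69814105])}
top {'intrinsics': array([[442.65695842,   0.        , 268.22390567],
       [  0.        , 442.65695842, 199.6880517 ],
       [  0.        ,   0.        ,   1.        ]]), 'k1': -0.10017813152407412, 'xyz': array([ 0.33803944, -0.00806607,  1.64300258]), 'rotation': array([-0.70073636, -0.04752039,  0.05596084,  0.70963283])}
{'t': 0.1, 'q': array([-1.3368254 ,  0.62923434,  0.03845765,  1.51822525, -0.02699503,
        0.996291  , -0.01999467]), 'dq': array([ 0.00028406, -0.00225584, -0.00106702, -0.00132307, -0.00160986,
        0.00079816,  0.00208501]), 'effort': array([ 2.60078581e-03, -5.50790334e+01,  1.14743672e+00, -1.87117535e+01,
       -5.20963187e-02,  1.91285508e-02,  5.52427889e-05]), 'position': array([0.1917553 , 0.62047129, 0.20467249]), 'eef_rot': array([-1.09512704e-04,  1.49325537e-01,  9.88787749e-01, -8.12476820e-04]), 'contact_force': array([-0.66714652,  0.01624993,  0.27579946]), 'moment': array([-0.01762283, -0.02036803,  0.02029739]), 'grasp_force': 0.0, 'finger_gap': 0.9969046541768456}
```

View pics/scene0.png

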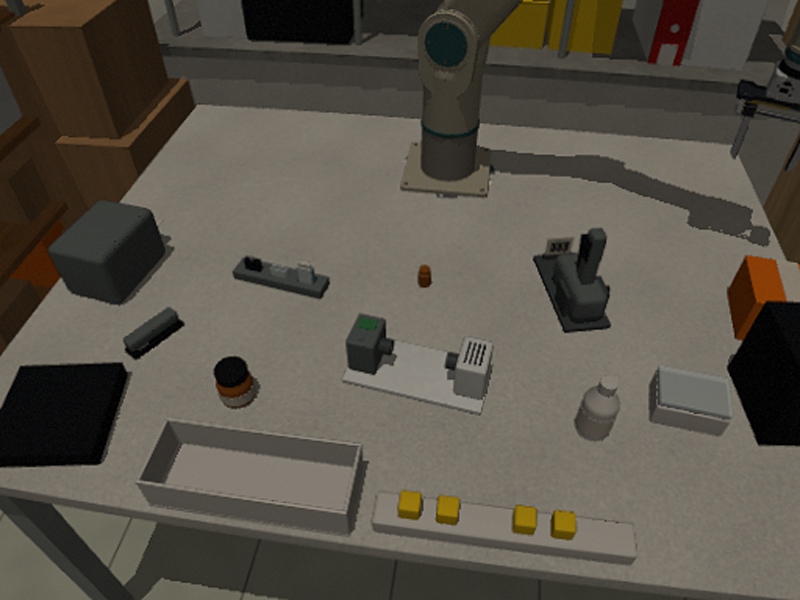

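View pics/top0.png

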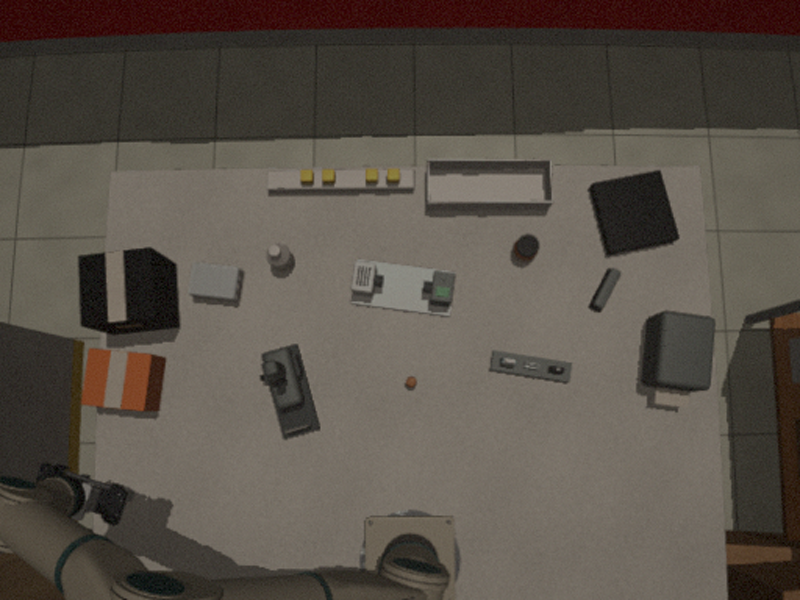

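```bash
python3 - <<'E'
import cv2,numpy as np
def mont(src,out,items):
    im=cv2.imread(src); c=np.zeros((600,800,3),np.uint8)
    for (x,y,w,h,X,Y,s) in items:
        p=cv2.resize(im[y:y+h,x:x+w],(w*s,h*s),interpolation=cv2.INTER_CUBIC)
        p=np.clip(p.astype(float)*1.6,0,255).astype(np.uint8)
        for k in range(0,w,10): cv2.line(p,(k*s,0),(k*s,5),(0,255,255),1); cv2.putText(p,str(x+k),(k*s+1,14),0,.3,(0,0,255),1)
        for k in range(10,h,10): cv2.line(p,(0,k*s),(5,k*s),(0,255,255),1); cv2.putText(p,str(y+k),(6,k*s+4),0,.3,(0,0,255),1)
        c[Y:Y+h*s,X:X+w*s]=p
    cv2.imwrite(out,c)
mont("raw_top0.png","pics/mt.png",[(220,160,75,50,0,0,6),(160,215,55,70,460,0,6),(308,220,64,30,0,310,7)])
mont("raw_scene0.png","pics/ms.png",[(215,195,105,72,0,0,5),(335,140,60,75,530,0,4),(145,160,70,34,0,365,6)])
E
```

```text
(no output)
```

View pics/mt.png

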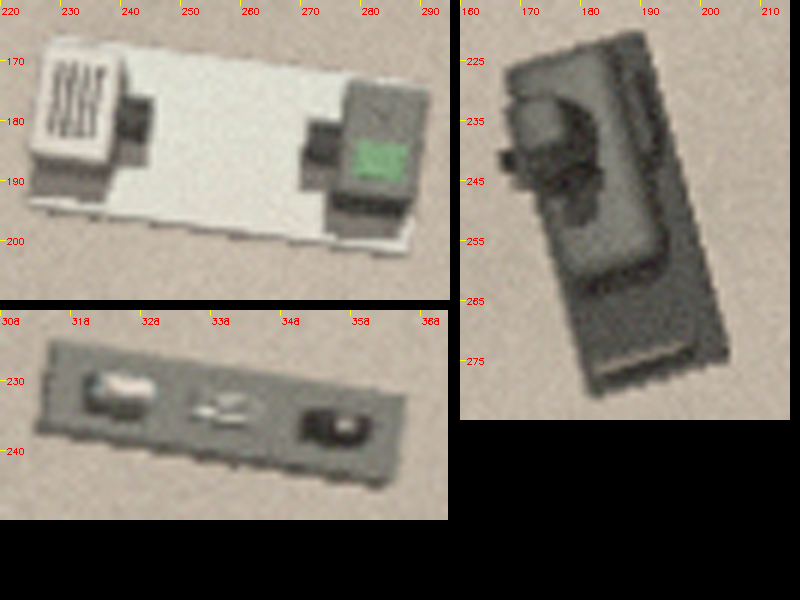

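View pics/ms.png

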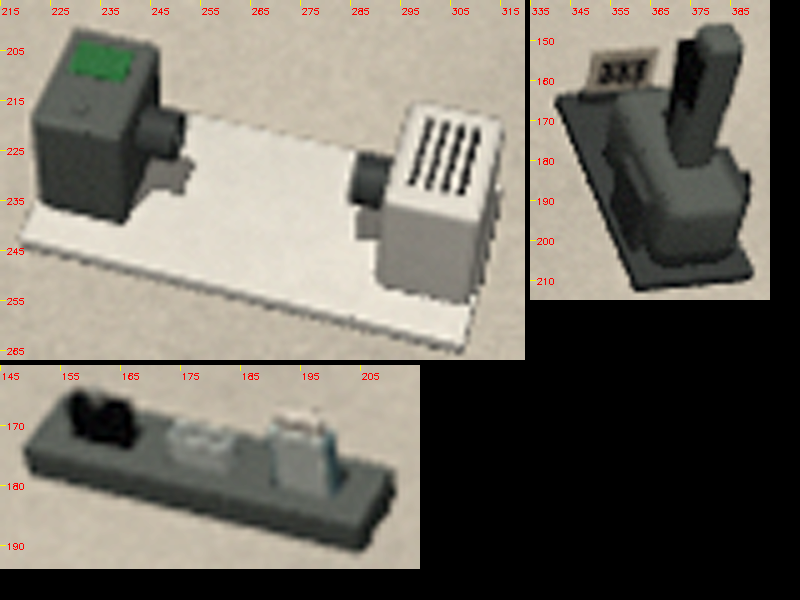

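```bash
cat > h.py <<'E'
import numpy as np
from scipy.spatial.transform import Rotation as R
from scipy.optimize import least_squares
from bench import imaging
C={n:imaging.get_calibration(n) for n in("scene","top")}
def rot(q): return R.from_quat(np.r_[q[1:],q[0]])
def proj(n,P):
    c=C[n]; p=(np.atleast_2d(P)-c["xyz"])@rot(c["rotation"]).as_matrix()
    u=np.c_[p[:,0],-p[:,1]]/-p[:,2:]; u=u*(1+c["k1"]*(u**2).sum(1,keepdims=True))
    K=c["intrinsics"]; return u*[K[0,0],K[1,1]]+K[:2,2]
def w(pose,L):
    x,y,a=pose[:3]; L=np.atleast_2d(L); c,s=np.cos(a),np.sin(a)
    return np.c_[x+c*L[:,0]-s*L[:,1],y+s*L[:,0]+c*L[:,1],L[:,2]]
def px(m,x0,y0,X,Y,s): m=np.array(m,float); return (m-[X,Y]+.5)/s-.5+[x0,y0]
E
cat > fit.py <<'E'
from h import *
def fit(name,obs,model,p0):
    def f(p): return np.concatenate([(proj(n,w(p,[model(k,p) for k in d]))-px(list(d.values()),*t)).ravel() for n,t,d in obs])
    r=least_squares(f,p0,loss="soft_l1"); print(name,r.x.round(4),"res",r.fun.round(1).tolist()); return r.x
TR=(220,160,0,0,6);TS=(160,215,460,0,6);TK=(308,220,0,310,7);SR=(215,195,0,0,5);SS=(335,140,530,0,4);SK=(145,160,0,365,6)
def mr(k,p):
    if k[0]=="b": return [.055*(1 if k[1]=="+" else -1),.12*(1 if k[2]=="+" else -1),.012]
    s=1 if k[0]=="l" else -1; return [.035*(1 if k[1]=="+" else -1),s*(p[3]+.025*(1 if k[2]=="o" else -1)),.086]
r=fit("reader",[("top",TR,{"b-+":(30,204),"b--":(410,250),"l+o":(54,37),"l+i":(124,47),"l-i":(107,165),"l-o":(34,158),"d+i":(347,80),"d+o":(430,92),"d-o":(413,197),"d-i":(333,188)}),
 ("scene",SR,{"b+-":(20,240),"b++":(462,348),"d-o":(78,28),"d-i":(160,45),"d+i":(122,130),"d+o":(34,118),"l-i":(415,105),"l-o":(502,118),"l+o":(475,222),"l+i":(383,205)})],mr,[.6,0,-.1,.09])
def mk(k,p): 
    s=lambda c:1 if c=="+" else -1
    return [.023*s(k[0]),.095*s(k[1]),0 if k[2]=="0" else .02]
k=fit("rack",[("top",TK,{"++1":(52,340),"+-1":(406,394),"--1":(388,485),"-+1":(37,432)}),("scene",SK,{"--1":(68,393),"-+1":(395,469),"+-1":(26,450),"++1":(362,535),"+-0":(33,475),"++0":(362,552)})],mk,[.45,-.3,-.1])
def ms(k,p):
    if k=="g": return [0,0,.187]
    return [.06 if k[0]=="+" else -.15,.045 if k[1]=="+" else -.045,p[3]]
s=fit("scanner",[("top",TS,{"++":(505,70),"+-":(640,30),"--":(730,358),"-+":(592,398),"g":(541,122)}),("scene",SS,{"--":(557,97),"+-":(640,283),"++":(752,268),"g":(718,38)})],ms,[.45,.25,.2,.01])
print("cell",w(k,[[0,.058,.007]]),"pad",w(s,[[-.037,0,.14]]))
E
python3 fit.py
```

```text
reader [ 0.6408  0.009  -0.1454  0.091 ] res [-0.6, -0.1, -0.2, 0.8, -1.7, 0.2, 0.4, 0.3, 0.5, -0.4, -1.2, -1.0, -0.3, -0.4, -0.4, -0.6, 0.0, 1.0, -0.5, 0.7, -0.7, -0.2, 0.4, -0.2, -0.9, -0.5, 0.6, 0.0, -0.2, 2.5, -1.3, 0.6, -1.3, -1.3, 0.5, 0.2, 0.6, 0.4, -1.1, -0.8]
rack [ 0.4461 -0.2886 -0.1744] res [-0.3, 0.0, -0.3, 0.5, 0.6, -0.2, -0.0, -0.8, -0.1, -0.1, 0.3, -0.1, -0.3, -0.4, -0.2, -1.2, -0.2, 0.2, 0.4, 0.7]
scanner [0.4389 0.2889 0.2739 0.0123] res [-0.5, -0.3, 0.4, -0.4, 0.4, -0.1, -0.3, 0.2, -0.2, 0.1, -0.9, -1.2, -1.1, 0.1, 0.8, 0.8, 0.6, -1.1]
cell [[ 0.45619048 -0.23148781  0.007     ]] pad [[0.40328008 0.27888435 0.14      ]]
```

```bash
cat > go.py <<'E'
from h import *
from bench import status
import sys
# world target TCP x y z, world direction angle of closing line
def go(x,y,z,a,v=True):
    s=status.sense(); q=rot(s["eef_rot"]); 
    best=None
    for t in (a,a+np.pi):
        Y=np.array([np.cos(t),np.sin(t),0]);Z=np.array([0,0,-1.]);X=np.cross(Y,Z)
        rv=(q.inv()*R.from_matrix(np.c_[X,Y,Z])).as_rotvec()
        if best is None or np.linalg.norm(rv)<np.linalg.norm(best): best=rv
    d=q.inv().apply(np.array([x,y,z])-s["position"])
    print("t",round(s["t"],2),"pos",s["position"].round(4),"shift",(d/.25).round(3),"turn",(best/.5).round(3),"F",s["contact_force"].round(1),"gap",round(s["finger_gap"]*94,1),"gf",round(s["grasp_force"],1),"q7",s["q"][6].round(2))
if __name__=="__main__": go(*map(float,sys.argv[1:5]))
E
python3 - <<'E'
from h import *
print(w([.4389,.2889,.2739],[-.005,0,0]))
E
python3 go.py .4341 .2876 .27 .274
```

```text
[[0.43408638 0.28754756 0.        ]]
t 0.1 pos [0.1918 0.6205 0.2047] shift [-1.319 -0.986 -0.26 ] turn [-0.003  0.002  1.994] F [-0.7  0.   0.3] gap 93.7 gf 0.0 q7 -0.02
```

play_rows([
  {"gripper": -1, "dx": -0.06, "dy": -0.04, "dz": -0.16, "az": 0.2},
  {"gripper": -1, "dx": -0.22, "dy": -0.16, "dz": -0.26, "az": 0.4},
  {"gripper": -1, "dx": -0.38, "dy": -0.28, "dz": -0.26, "az": 0.6},
  {"gripper": -1, "dx": -0.54, "dy": -0.4, "dz": -0.26, "az": 0.8},
  {"gripper": -1, "dx": -0.7, "dy": -0.52, "dz": -0.26, "az": 1.0},
])

```text
validation failed for argument at $.de...
```

```bash
python3 go.py .4341 .2876 .27 .274
```

```text
t 0.1 pos [0.1918 0.6205 0.2047] shift [-1.319 -0.986 -0.26 ] turn [-0.003  0.002  1.994] F [-0.7  0.   0.3] gap 93.7 gf 0.0 q7 -0.02
```

play_rows([
  {"gripper": -1, "dx": -0.06, "dy": -0.04, "dz": -0.16, "ax": 0, "ay": 0, "az": 0.2},
  {"gripper": -1, "dx": -0.22, "dy": -0.16, "dz": -0.26, "ax": 0, "ay": 0, "az": 0.4},
  {"gripper": -1, "dx": -0.38, "dy": -0.28, "dz": -0.26, "ax": 0, "ay": 0, "az": 0.6},
  {"gripper": -1, "dx": -0.54, "dy": -0.4, "dz": -0.26, "ax": 0, "ay": 0, "az": 0.8},
  {"gripper": -1, "dx": -0.7, "dy": -0.52, "dz": -0.26, "ax": 0, "ay": 0, "az": 1.0},
])

```text
t: 0.6
position: [0.3184, 0.4477, 0.2705]
eef_rot: [-0.0, 0.391, 0.92, 0.0]
contact_force: [0.7, 0.3, 1.0]
finger_gap: 1.002
grasp_force: 0.0
```

```bash
python3 go.py .4341 .2876 .27 .274
```

```text
t 0.6 pos [0.3184 0.4477 0.2705] shift [-0.782 -0.111  0.002] turn [ 0.    -0.     0.987] F [0.7 0.3 1. ] gap 94.2 gf 0.0 q7 -0.14
```

play_rows([
  {"gripper": -1, "dx": -0.16, "dy": -0.02, "dz": 0, "ax": 0, "ay": 0, "az": 0.25},
  {"gripper": -1, "dx": -0.34, "dy": -0.05, "dz": 0, "ax": 0, "ay": 0, "az": 0.5},
  {"gripper": -1, "dx": -0.52, "dy": -0.08, "dz": 0, "ax": 0, "ay": 0, "az": 0.75},
  {"gripper": -1, "dx": -0.7, "dy": -0.1, "dz": 0, "ax": 0, "ay": 0, "az": 0.987},
  {"gripper": -1, "dx": -0.782, "dy": -0.111, "dz": 0, "ax": 0, "ay": 0, "az": 0.987},
])

```text
t: 1.1
position: [0.4364, 0.2854, 0.2705]
eef_rot: [0.001, 0.606, 0.796, -0.0]
contact_force: [-0.6, 0.8, 0.1]
finger_gap: 1.0
grasp_force: 0.0
```

```bash
python3 go.py .4341 .2876 .121 .274; python3 - <<'E'
from bench import imaging
import cv2
from h import *
f=imaging.grab_frame("scene"); cv2.imwrite("raw_s1.png",f[:,:,::-1])
g=f[110:220,320:440,::-1]; cv2.imwrite("pics/s1.png",np.clip(cv2.resize(g,None,fx=5,fy=5,interpolation=cv2.INTER_CUBIC)*1.6,0,255).astype("uint8"))
E
```

```text
t 1.1 pos [0.4364 0.2854 0.2705] shift [ 0.012 -0.007  0.598] turn [ 0.001  0.005 -0.01 ] F [-0.6  0.8  0.1] gap 94.0 gf 0.0 q7 -0.2
```

View pics/s1.png

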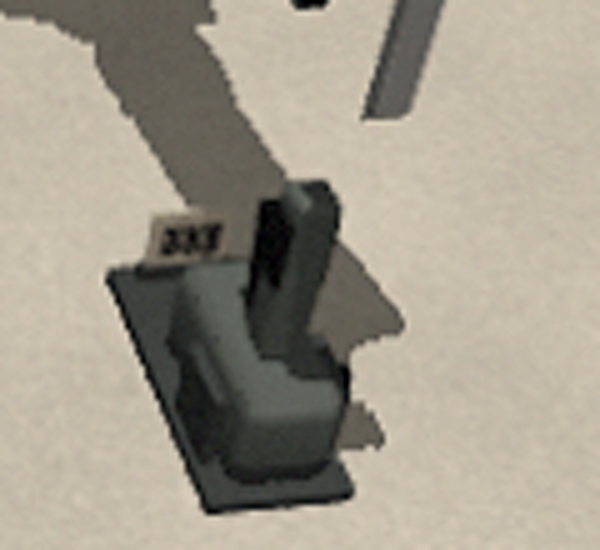

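```bash
python3 - <<'E'
from h import *
p=[.4364,.2854,.274]
for n in("scene",): print(proj(n,w(p,[[.047,-.008,.2705],[.047,.008,.2705],[.0595,.008,.2705],[.0595,-.008,.2705]])).round(1).tolist())
s=[.4389,.2889,.2739]
print(proj("scene",w(s,[[.015,-.014,.187],[.015,.014,.187],[-.015,.014,.187],[-.015,-.014,.187],[.015,-.014,.075],[.015,.014,.075]])).round(1).tolist())
E
```

```text
[[392.0, 132.7], [398.2, 132.2], [400.2, 135.3], [393.9, 135.8]]
[[379.2, 152.0], [389.3, 151.2], [385.2, 144.2], [375.3, 145.0], [370.7, 182.8], [380.1, 181.9]]
```

play_rows([
  {"gripper": -1, "dx": 0.012, "dy": -0.007, "dz": 0.12, "ax": 0, "ay": 0, "az": 0},
  {"gripper": -1, "dx": 0.012, "dy": -0.007, "dz": 0.26, "ax": 0, "ay": 0, "az": 0},
  {"gripper": -1, "dx": 0.012, "dy": -0.007, "dz": 0.4, "ax": 0, "ay": 0, "az": 0},
  {"gripper": -1, "dx": 0.012, "dy": -0.007, "dz": 0.54, "ax": 0, "ay": 0, "az": 0},
  {"gripper": -1, "dx": 0.012, "dy": -0.007, "dz": 0.598, "ax": 0, "ay": 0, "az": 0},
])

```text
t: 1.65
position: [0.4289, 0.2919, 0.1178]
eef_rot: [-0.001, 0.602, 0.798, -0.003]
contact_force: [0.1, -0.5, 0.1]
finger_gap: 0.999
grasp_force: 0.0
```

play_rows([
  {"gripper": -0.1, "dx": 0, "dy": 0, "dz": 0, "ax": 0, "ay": 0, "az": 0},
  {"gripper": -0.1, "dx": 0, "dy": 0, "dz": 0, "ax": 0, "ay": 0, "az": 0},
  {"gripper": -0.1, "dx": 0, "dy": 0, "dz": 0, "ax": 0, "ay": 0, "az": 0},
  {"gripper": -0.1, "dx": 0, "dy": 0, "dz": 0, "ax": 0, "ay": 0, "az": 0},
])

```text
t: 2.05
position: [0.4311, 0.2927, 0.122]
eef_rot: [-0.0, 0.602, 0.798, 0.0]
contact_force: [-2.1, -0.3, 2.4]
finger_gap: 0.694
grasp_force: 1.6
```

```bash
python3 go.py .4341 .2876 .121 .274
```

```text
t 2.05 pos [0.4311 0.2927 0.122 ] shift [-0.023  0.006  0.004] turn [ 0.    -0.002  0.008] F [-2.1 -0.3  2.4] gap 65.2 gf 1.6 q7 -0.11
```

play_rows([
  {"gripper": -0.2, "dx": -0.023, "dy": 0.006, "dz": 0.004, "ax": 0, "ay": 0, "az": 0},
  {"gripper": -0.2, "dx": -0.023, "dy": 0.006, "dz": 0.004, "ax": 0, "ay": 0, "az": 0},
  {"gripper": 1, "dx": -0.023, "dy": 0.006, "dz": 0.004, "ax": 0, "ay": 0, "az": 0},
  {"gripper": 1, "dx": -0.023, "dy": 0.006, "dz": 0.004, "ax": 0, "ay": 0, "az": 0},
  {"gripper": 1, "dx": -0.023, "dy": 0.006, "dz": 0.004, "ax": 0, "ay": 0, "az": 0},
])

```text
t: 2.55
position: [0.4335, 0.2865, 0.12]
eef_rot: [-0.0, 0.603, 0.798, -0.001]
contact_force: [-4.1, -0.0, 2.9]
finger_gap: 0.419
grasp_force: 30.0
```

```bash
python3 go.py .4341 .2876 .121 .274
```

```text
t 2.55 pos [0.4335 0.2865 0.12  ] shift [ 0.004  0.004 -0.004] turn [-0.004  0.001  0.006] F [-4.1 -0.   2.9] gap 39.4 gf 30.0 q7 -0.1
```

play_rows([
  {"gripper": 1, "dx": 0, "dy": 0, "dz": 0, "ax": 0, "ay": 0, "az": 0},
  {"gripper": 1, "dx": 0, "dy": 0, "dz": 0, "ax": 0, "ay": 0, "az": 0},
  {"gripper": -1, "dx": 0, "dy": 0, "dz": 0, "ax": 0, "ay": 0, "az": 0},
  {"gripper": -1, "dx": 0, "dy": 0, "dz": 0, "ax": 0, "ay": 0, "az": 0},
  {"gripper": -1, "dx": 0, "dy": 0, "dz": 0, "ax": 0, "ay": 0, "az": 0},
])

```text
t: 3.05
position: [0.4342, 0.2867, 0.1194]
eef_rot: [0.0, 0.603, 0.798, -0.0]
contact_force: [-3.6, -1.8, -2.6]
finger_gap: 0.636
grasp_force: 1.5
```

play_rows([
  {"gripper": -1, "dx": 0, "dy": 0, "dz": 0, "ax": 0, "ay": 0, "az": 0},
  {"gripper": -1, "dx": 0, "dy": 0, "dz": -0.1, "ax": 0, "ay": 0, "az": 0},
  {"gripper": -1, "dx": 0, "dy": 0, "dz": -0.3, "ax": 0, "ay": 0, "az": 0},
  {"gripper": -1, "dx": 0, "dy": 0, "dz": -0.48, "ax": 0, "ay": 0, "az": 0},
  {"gripper": -1, "dx": 0, "dy": 0, "dz": -0.6, "ax": 0, "ay": 0, "az": 0},
])

```text
t: 3.55
position: [0.4379, 0.2882, 0.274]
eef_rot: [0.002, 0.603, 0.798, 0.004]
contact_force: [0.1, 0.6, -0.3]
finger_gap: 0.999
grasp_force: 0.0
```

```bash
python3 go.py .4562 -.2315 .27 -.1744
```

```text
t 3.55 pos [0.4379 0.2882 0.274 ] shift [-2.02  -0.497  0.008] turn [ 0.016 -0.008  0.902] F [ 0.1  0.6 -0.3] gap 93.9 gf 0.0 q7 -0.19
```

play_rows([
  {"gripper": -1, "dx": -0.15, "dy": -0.04, "dz": 0, "ax": 0, "ay": 0, "az": 0.1},
  {"gripper": -1, "dx": -0.34, "dy": -0.08, "dz": 0, "ax": 0, "ay": 0, "az": 0.25},
  {"gripper": -1, "dx": -0.53, "dy": -0.13, "dz": 0, "ax": 0, "ay": 0, "az": 0.4},
  {"gripper": -1, "dx": -0.72, "dy": -0.18, "dz": 0, "ax": 0, "ay": 0, "az": 0.6},
  {"gripper": -1, "dx": -0.9, "dy": -0.22, "dz": 0, "ax": 0, "ay": 0, "az": 0.8},
])

```text
t: 4.05
position: [0.4453, 0.0533, 0.2711]
eef_rot: [0.002, 0.751, 0.661, 0.002]
contact_force: [-0.3, -0.1, 0.7]
finger_gap: 1.001
grasp_force: 0.0
```

```bash
python3 go.py .4562 -.2315 .17 -.1744
```

```text
t 4.05 pos [0.4453 0.0533 0.2711] shift [-1.125  0.186  0.404] turn [ 0.011 -0.002  0.094] F [-0.3 -0.1  0.7] gap 94.1 gf 0.0 q7 -0.1
```

play_rows([
  {"gripper": -1, "dx": -0.18, "dy": 0.03, "dz": 0, "ax": 0.01, "ay": 0, "az": 0.09},
  {"gripper": -1, "dx": -0.37, "dy": 0.06, "dz": 0.05, "ax": 0.01, "ay": 0, "az": 0.09},
  {"gripper": -1, "dx": -0.56, "dy": 0.09, "dz": 0.1, "ax": 0.01, "ay": 0, "az": 0.09},
  {"gripper": -1, "dx": -0.75, "dy": 0.12, "dz": 0.15, "ax": 0.01, "ay": 0, "az": 0.09},
  {"gripper": -1, "dx": -0.93, "dy": 0.155, "dz": 0.2, "ax": 0.01, "ay": 0, "az": 0.09},
])

```text
t: 4.55
position: [0.455, -0.1835, 0.2205]
eef_rot: [0.001, 0.764, 0.645, -0.001]
contact_force: [-0.1, -0.0, -0.4]
finger_gap: 0.999
grasp_force: 0.0
```

play_rows([
  {"gripper": -1, "dx": -0.1, "dy": 0.015, "dz": 0.1, "ax": 0, "ay": 0, "az": 0},
  {"gripper": -1, "dx": -0.19, "dy": 0.03, "dz": 0.2, "ax": 0, "ay": 0, "az": 0},
  {"gripper": -1, "dx": -0.19, "dy": 0.03, "dz": 0.2, "ax": 0, "ay": 0, "az": 0},
  {"gripper": -1, "dx": -0.19, "dy": 0.03, "dz": 0.2, "ax": 0, "ay": 0, "az": 0},
  {"gripper": -1, "dx": -0.19, "dy": 0.03, "dz": 0.2, "ax": 0, "ay": 0, "az": 0},
])

```text
t: 5.05
position: [0.4539, -0.2273, 0.171]
eef_rot: [-0.001, 0.763, 0.646, -0.001]
contact_force: [0.5, -0.4, 1.0]
finger_gap: 1.0
grasp_force: 0.0
```

```bash
python3 go.py .4562 -.2315 .12 -.1744; python3 - <<'E'
from bench import imaging
import cv2
from h import *
f=imaging.grab_frame("scene"); cv2.imwrite("raw_s2.png",f[:,:,::-1])
g=f[120:200,140:240,::-1]; cv2.imwrite("pics/s2.png",np.clip(cv2.resize(g,None,fx=7,fy=7,interpolation=cv2.INTER_CUBIC)*1.6,0,255).astype("uint8"))
E
```

```text
t 5.05 pos [ 0.4539 -0.2273  0.171 ] shift [-0.015  0.012  0.204] turn [-0.005  0.001  0.017] F [ 0.5 -0.4  1. ] gap 94.0 gf 0.0 q7 0.61
```

View pics/s2.png

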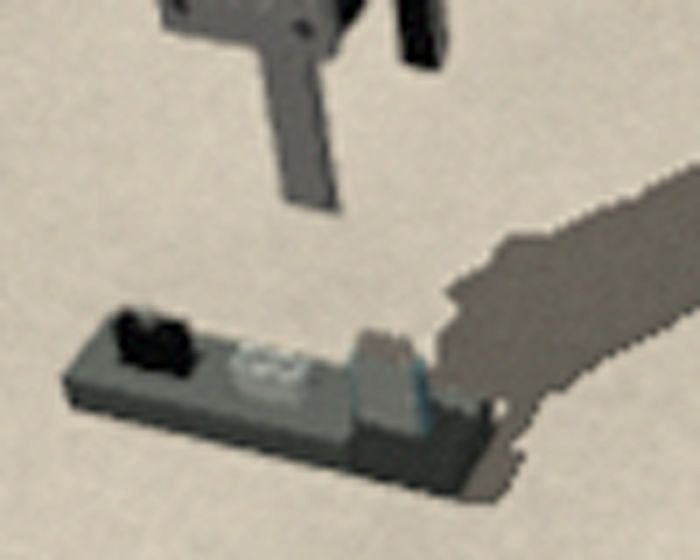

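```bash
python3 - <<'E'
from h import *
def P(l): return ((proj("scene",l)-[140,120]+.5)*7-.5).round(0).tolist()
p=[.4539,-.2273,-.184+0]
print("finger outer",P(w(p,[[.0595,-.008,.171],[.0595,.008,.171],[.047,.008,.171]])))
c=[.4562,-.2315,-.1744]
print("cell face z.02",P(w(c,[[.00625,-.014,.02],[.00625,.014,.02],[.00625,-.014,.055],[.00625,.014,.055]])))
print("stopper top",P(w(c,[[.004,-.012,.065],[.004,.012,.065],[-.004,.012,.065],[-.004,-.012,.065]])))
print("rack top",P(w([.4461,-.2886,-.1744],[[.023,-.095,.02],[.023,.095,.02],[.023,-.095,0],[.023,.095,0]])))
print(((proj("top",w(c,[[.004,-.012,.065],[.004,.012,.065],[-.004,.012,.065],[-.004,-.012,.065]]))-[308,220]+.5)*7-.5+[0,310]).round(0).tolist())
E
```

```text
finger outer [[285.0, 223.0], [322.0, 231.0], [337.0, 211.0]]
cell face z.02 [[364.0, 419.0], [423.0, 433.0], [354.0, 359.0], [414.0, 373.0]]
stopper top [[358.0, 339.0], [410.0, 351.0], [418.0, 339.0], [366.0, 327.0]]
rack top [[64.0, 377.0], [456.0, 470.0], [72.0, 410.0], [460.0, 503.0]]
[[149.0, 384.0], [102.0, 376.0], [100.0, 392.0], [146.0, 399.0]]
```

play_rows([
  {"gripper": -1, "dx": -0.015, "dy": 0.012, "dz": 0.1, "ax": 0, "ay": 0, "az": 0.017},
  {"gripper": -1, "dx": -0.015, "dy": 0.012, "dz": 0.25, "ax": 0, "ay": 0, "az": 0.017},
  {"gripper": -1, "dx": -0.015, "dy": 0.012, "dz": 0.38, "ax": 0, "ay": 0, "az": 0.017},
  {"gripper": -1, "dx": -0.015, "dy": 0.012, "dz": 0.38, "ax": 0, "ay": 0, "az": 0.017},
  {"gripper": -1, "dx": -0.015, "dy": 0.012, "dz": 0.38, "ax": 0, "ay": 0, "az": 0.017},
])

```text
t: 5.6
position: [0.4551, -0.2316, 0.0759]
eef_rot: [-0.002, 0.766, 0.643, -0.001]
contact_force: [1.4, -0.6, 0.3]
finger_gap: 0.999
grasp_force: 0.0
```

```bash
python3 go.py .4562 -.2315 .028 -.1744
```

```text
t 5.6 pos [ 0.4551 -0.2316  0.0759] shift [0.001 0.005 0.192] turn [-0.008  0.    -0.001] F [ 1.4 -0.6  0.3] gap 93.9 gf 0.0 q7 0.71
```

play_rows([
  {"gripper": -0.5, "dx": 0, "dy": 0.004, "dz": 0.1, "ax": 0, "ay": 0, "az": 0},
  {"gripper": 0, "dx": 0, "dy": 0.004, "dz": 0.192, "ax": 0, "ay": 0, "az": 0},
  {"gripper": 0.4, "dx": 0, "dy": 0.004, "dz": 0.192, "ax": 0, "ay": 0, "az": 0},
  {"gripper": 0.6, "dx": 0, "dy": 0.004, "dz": 0.192, "ax": 0, "ay": 0, "az": 0},
  {"gripper": 0.66, "dx": 0, "dy": 0.004, "dz": 0.192, "ax": 0, "ay": 0, "az": 0},
])

```text
t: 6.1
position: [0.4564, -0.2327, 0.0288]
eef_rot: [-0.0, 0.766, 0.642, -0.001]
contact_force: [-0.4, -0.7, -0.1]
finger_gap: 0.615
grasp_force: 0.0
```

```bash
python3 go.py .4562 -.2315 .028 -.1744
```

```text
t 6.1 pos [ 0.4564 -0.2327  0.0288] shift [ 0.005 -0.002  0.003] turn [-0.004  0.002 -0.003] F [-0.4 -0.7 -0.1] gap 57.8 gf 0.0 q7 0.76
```

play_rows([
  {"gripper": 0.66, "dx": 0.004, "dy": 0, "dz": 0, "ax": 0, "ay": 0, "az": 0},
  {"gripper": 0.66, "dx": 0.004, "dy": 0, "dz": 0, "ax": 0, "ay": 0, "az": 0},
  {"gripper": 0.66, "dx": 0.004, "dy": 0, "dz": 0, "ax": 0, "ay": 0, "az": 0},
  {"gripper": 0.66, "dx": 0.004, "dy": 0, "dz": 0, "ax": 0, "ay": 0, "az": 0},
  {"gripper": 0.66, "dx": 0.004, "dy": 0, "dz": 0, "ax": 0, "ay": 0, "az": 0},
])

```text
t: 6.6
position: [0.4552, -0.2311, 0.0269]
eef_rot: [-0.002, 0.767, 0.642, -0.002]
contact_force: [-0.6, 0.1, -0.5]
finger_gap: 0.192
grasp_force: 0.0
```

```bash
python3 go.py .4562 -.2315 .028 -.1744;  python3 - <<'E'
from bench import imaging
import cv2
from h import *
o=[]
for n,(x,y,a,b) in (("scene",(150,120,70,75)),("top",(305,205,70,55))):
    f=imaging.grab_frame(n); g=f[y:y+b,x:x+a,::-1]; g=np.clip(cv2.resize(g,None,fx=5.5,fy=5.5,interpolation=cv2.INTER_CUBIC)*1.8,0,255).astype("uint8"); o.append(np.vstack([g,np.zeros((420-len(g),g.shape[1],3),"uint8")]))
cv2.imwrite("pics/s3.png",np.hstack(o))
E
```

```text
t 6.6 pos [ 0.4552 -0.2311  0.0269] shift [-0.001  0.004 -0.004] turn [-0.01   0.    -0.003] F [-0.6  0.1 -0.5] gap 18.1 gf 0.0 q7 0.76
```

View pics/s3.png

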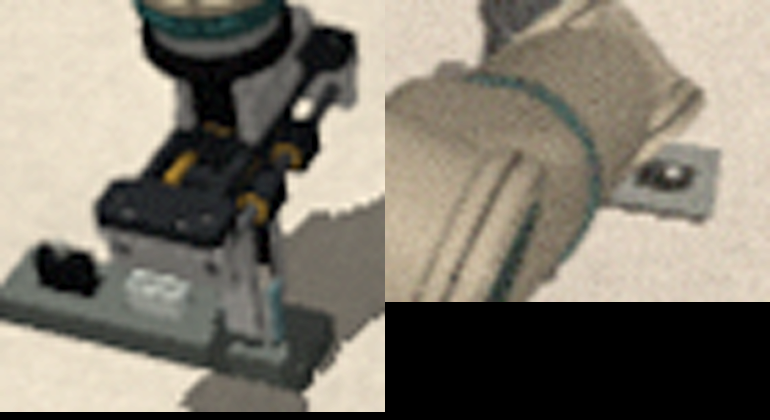

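play_rows([
  {"gripper": 0.72, "dx": 0, "dy": 0.002, "dz": 0, "ax": 0, "ay": 0, "az": 0},
  {"gripper": 0.8, "dx": 0, "dy": 0.002, "dz": 0, "ax": 0, "ay": 0, "az": 0},
  {"gripper": 1, "dx": 0, "dy": 0.002, "dz": 0, "ax": 0, "ay": 0, "az": 0},
  {"gripper": 1, "dx": 0, "dy": 0.002, "dz": 0, "ax": 0, "ay": 0, "az": 0},
  {"gripper": 1, "dx": 0, "dy": 0.002, "dz": 0, "ax": 0, "ay": 0, "az": 0},
])

```text
t: 7.2
position: [0.4556, -0.2312, 0.0269]
eef_rot: [-0.002, 0.767, 0.642, -0.002]
contact_force: [1.0, 0.7, -0.4]
finger_gap: 0.133
grasp_force: 30.0
```

```bash
python3 go.py .4562 -.2315 .028 -.1744
```

```text
t 7.2 pos [ 0.4556 -0.2312  0.0269] shift [-0.001  0.002 -0.005] turn [-0.01   0.    -0.003] F [ 1.   0.7 -0.4] gap 12.5 gf 30.0 q7 0.76
```

play_rows([
  {"gripper": 1, "dx": 0, "dy": 0, "dz": -0.03, "ax": 0, "ay": 0, "az": 0},
  {"gripper": 1, "dx": 0, "dy": 0, "dz": -0.1, "ax": 0, "ay": 0, "az": 0},
  {"gripper": 1, "dx": 0, "dy": 0, "dz": -0.22, "ax": 0, "ay": 0, "az": 0},
  {"gripper": 1, "dx": 0, "dy": 0, "dz": -0.36, "ax": 0, "ay": 0, "az": 0},
  {"gripper": 1, "dx": 0, "dy": 0, "dz": -0.5, "ax": -0.01, "ay": 0, "az": 0},
])

```text
t: 7.7
position: [0.4558, -0.231, 0.1534]
eef_rot: [-0.0, 0.767, 0.642, -0.0]
contact_force: [0.1, 0.7, -0.8]
finger_gap: 0.13
grasp_force: 30.0
```

play_rows([
  {"gripper": 1, "dx": 0, "dy": 0, "dz": -0.1, "ax": 0, "ay": 0, "az": 0},
  {"gripper": 1, "dx": 0, "dy": 0, "dz": -0.1, "ax": 0, "ay": 0, "az": 0},
  {"gripper": 1, "dx": 0, "dy": 0, "dz": -0.1, "ax": 0, "ay": 0, "az": 0},
])

```text
t: 8.0
position: [0.4562, -0.2309, 0.1772]
eef_rot: [0.0, 0.766, 0.642, 0.0]
contact_force: [-1.0, -0.1, -1.0]
finger_gap: 0.132
grasp_force: 30.0
```

```bash
python3 go.py .6408 .009 .18 -.1454;  python3 - <<'E'
from bench import imaging
import cv2
from h import *
f=imaging.grab_frame("scene"); cv2.imwrite("raw_s4.png",f[:,:,::-1])
x,y,a,b=150,100,80,100
g=f[y:y+b,x:x+a,::-1]; cv2.imwrite("pics/s4.png",np.clip(cv2.resize(g,None,fx=6,fy=6,interpolation=cv2.INTER_CUBIC)*1.7,0,255).astype("uint8"))
E
```

```text
t 8.0 pos [ 0.4562 -0.2309  0.1772] shift [ 1.074  0.559 -0.011] turn [ 0.001 -0.001 -0.061] F [-1.  -0.1 -1. ] gap 12.4 gf 30.0 q7 0.61
```

View pics/s4.png

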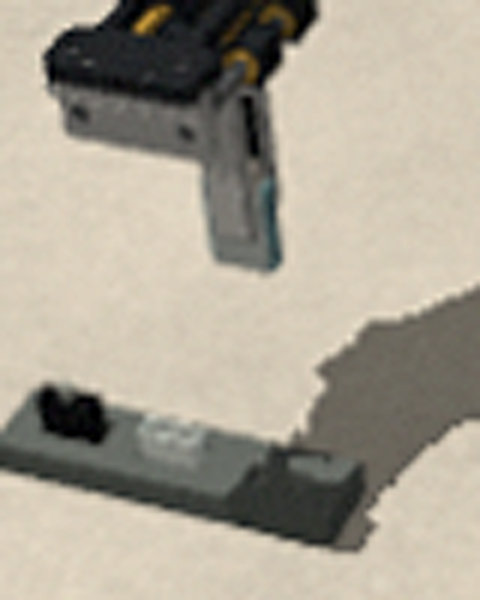

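```bash
python3 - <<'E'
from h import *
p=[.4562,-.2309,-.1744]
for o in (-.003,0,.003): print(o,((proj("scene",w(p,[[.00625,-.014+o,.1573],[.00625,.014+o,.1573],[.005,.01625+o,.1573],[-.005,.01625+o,.1573],[.00625,-.014+o,.2053]]))-[150,100]+.5)*6-.5).round(0).tolist())
E
```

```text
-0.003 [[213.0, 264.0], [268.0, 275.0], [273.0, 275.0], [282.0, 262.0], [200.0, 180.0]]
0 [[219.0, 265.0], [274.0, 277.0], [279.0, 276.0], [288.0, 263.0], [206.0, 181.0]]
0.003 [[225.0, 266.0], [280.0, 278.0], [285.0, 277.0], [294.0, 264.0], [212.0, 182.0]]
```

```bash
cat > edge.py <<'E'
from h import *
import cv2
from scipy.ndimage import map_coordinates
def tower(s,m=.091): 
    a,b=s*(m-.025),s*(m+.025); c=[(.035,a),(.035,b),(-.035,b),(-.035,a)]
    return [((*c[i],.086),(*c[(i+1)%4],.086)) for i in range(4)]
seg=lambda x,a,b,z:((x,a,z),(x,b,z))
S={"scene":tower(1)+tower(-1)+[seg(.055,-.115,.115,.012),seg(-.055,-.04,.04,.012)],
   "top":tower(1)+tower(-1)+[seg(.055,-.06,.06,.012),seg(-.055,-.115,.115,.012)]}
I={n:cv2.GaussianBlur(cv2.imread(f"raw_{n}0.png").astype(np.float32).mean(2),(0,0),.7) for n in S}
def resid(pose,views):
    out=[]
    for n in views:
        for a,b in S[n]:
            t=np.linspace(.12,.88,12)[:,None]; q=proj(n,w(pose,np.array(a)*(1-t)+np.array(b)*t))
            d=q[-1]-q[0]; nn=np.array([-d[1],d[0]])/np.linalg.norm(d); k=np.arange(-2.5,2.51,.1)
            P=q[:,None]+k[None,:,None]*nn; v=map_coordinates(I[n],[P[...,1],P[...,0]],order=3); g=np.abs(np.gradient(v.mean(0)))
            i=g.argmax(); out.append((n,a,b,nn,k[i],g[i]))
    return out
def run(views,p):
    p=np.array(p,float)
    for _ in range(8):
        E=[e for e in resid(p,views) if abs(e[4])<2.4 and e[5]>.3]
        def f(x): return np.concatenate([ [((proj(e[0],w(x,[e[1],e[2]]))-proj(e[0],w(p,[e[1],e[2]])))@e[3]).mean()-e[4]]+[((proj(e[0],w(x,[a]))-proj(e[0],w(p,[a])))@e[3])[0]*.5-e[4]*.5 for a in e[1:3]] for e in E])
        p=least_squares(f,p,loss="soft_l1",f_scale=.3).x
    print(views,p.round(4),"res",[round(float(e[4]),1) for e in resid(p,views)]); return p
if __name__=="__main__":
    for v in (["scene"],["top"],["scene","top"]): run(v,[.6408,.009,-.1454])
E
python3 edge.py
```

```text
['scene'] [ 0.6408  0.0109 -0.1427] res [0.0, -1.1, -2.5, -0.4, 0.2, -0.5, 0.2, -1.5, -0.2, 0.3]
['top'] [ 0.6415  0.0097 -0.1547] res [0.5, -2.5, 0.2, -0.5, 0.3, -0.8, 0.5, 0.0, -0.6, 0.2]
['scene', 'top'] [ 0.6411  0.0103 -0.1477] res [-0.3, -0.8, -2.5, -0.6, 0.2, -0.2, 0.2, -1.8, -0.4, 0.2, 0.7, -2.5, -0.1, -0.3, 0.4, -0.9, 0.4, 0.1, -0.5, 0.3]
```

play_rows([
  {"gripper": 1, "dx": 0.1, "dy": 0.05, "dz": 0, "ax": 0, "ay": 0, "az": 0},
  {"gripper": 1, "dx": 0.25, "dy": 0.13, "dz": 0, "ax": 0, "ay": 0, "az": -0.02},
  {"gripper": 1, "dx": 0.42, "dy": 0.22, "dz": 0, "ax": 0, "ay": 0, "az": -0.04},
  {"gripper": 1, "dx": 0.59, "dy": 0.31, "dz": 0, "ax": 0, "ay": 0, "az": -0.06},
  {"gripper": 1, "dx": 0.76, "dy": 0.4, "dz": 0, "ax": 0, "ay": 0, "az": -0.06},
])

```text
t: 8.55
position: [0.5878, -0.0599, 0.175]
eef_rot: [-0.001, 0.757, 0.654, -0.001]
contact_force: [0.5, -0.4, 0.2]
finger_gap: 0.128
grasp_force: 30.0
```

```bash
python3 go.py .6414 .0128 .175 -.147
```

```text
t 8.55 pos [ 0.5878 -0.0599  0.175 ] shift [ 0.319  0.17  -0.001] turn [-0.007  0.001  0.002] F [ 0.5 -0.4  0.2] gap 12.1 gf 30.0 q7 0.27
```

play_rows([
  {"gripper": 1, "dx": 0.15, "dy": 0.08, "dz": 0, "ax": 0, "ay": 0, "az": 0},
  {"gripper": 1, "dx": 0.28, "dy": 0.15, "dz": 0, "ax": 0, "ay": 0, "az": 0},
  {"gripper": 1, "dx": 0.32, "dy": 0.17, "dz": 0, "ax": 0, "ay": 0, "az": 0},
  {"gripper": 1, "dx": 0.32, "dy": 0.17, "dz": 0, "ax": 0, "ay": 0, "az": 0},
  {"gripper": 1, "dx": 0.32, "dy": 0.17, "dz": 0, "ax": 0, "ay": 0, "az": 0},
])

```text
t: 9.05
position: [0.6402, 0.0092, 0.1758]
eef_rot: [-0.0, 0.757, 0.653, -0.002]
contact_force: [-0.4, 0.1, -0.2]
finger_gap: 0.134
grasp_force: 30.0
```

```bash
python3 go.py .6414 .0128 .051 -.147
```

```text
t 9.05 pos [0.6402 0.0092 0.1758] shift [0.016 0.004 0.499] turn [-0.005  0.004 -0.002] F [-0.4  0.1 -0.2] gap 12.6 gf 30.0 q7 0.14
```

play_rows([
  {"gripper": 1, "dx": 0.015, "dy": 0.004, "dz": 0.1, "ax": 0, "ay": 0, "az": 0},
  {"gripper": 1, "dx": 0.015, "dy": 0.004, "dz": 0.22, "ax": 0, "ay": 0, "az": 0},
  {"gripper": 1, "dx": 0.015, "dy": 0.004, "dz": 0.36, "ax": 0, "ay": 0, "az": 0},
  {"gripper": 1, "dx": 0.015, "dy": 0.004, "dz": 0.46, "ax": 0, "ay": 0, "az": 0},
  {"gripper": 1, "dx": 0.015, "dy": 0.004, "dz": 0.5, "ax": 0, "ay": 0, "az": 0},
])

```text
t: 9.55
position: [0.6403, 0.0122, 0.0495]
eef_rot: [-0.001, 0.758, 0.652, -0.002]
contact_force: [0.1, -0.1, -0.4]
finger_gap: 0.128
grasp_force: 30.0
```

play_rows([
  {"gripper": 1, "dx": 0, "dy": 0, "dz": 0, "ax": 0, "ay": 0, "az": 0},
  {"gripper": 1, "dx": 0, "dy": 0, "dz": 0, "ax": 0, "ay": 0, "az": 0},
  {"gripper": 1, "dx": 0, "dy": 0, "dz": 0, "ax": 0, "ay": 0, "az": 0},
])

```text
t: 9.85
position: [0.6444, 0.0142, 0.0536]
eef_rot: [0.001, 0.757, 0.653, 0.001]
contact_force: [-0.5, 0.1, -0.6]
finger_gap: 0.127
grasp_force: 30.0
```

```bash
python3 go.py .6414 .0128 .051 -.147;  python3 - <<'E'
from bench import imaging
import cv2
from h import *
f=np.mean([imaging.grab_frame("scene") for _ in range(4)],0); cv2.imwrite("raw_s5.png",f[:,:,::-1])
x,y,a,b=215,165,100,75
g=f[y:y+b,x:x+a,::-1]; cv2.imwrite("pics/s5.png",np.clip(cv2.resize(g,None,fx=8,fy=8,interpolation=cv2.INTER_CUBIC)*1.6,0,255).astype("uint8"))
E
```

```text
t 9.85 pos [0.6444 0.0142 0.0536] shift [-0.007 -0.011  0.01 ] turn [ 0.006 -0.     0.001] F [-0.5  0.1 -0.6] gap 11.9 gf 30.0 q7 0.21[ WARN:0@3.308] global loadsave.cpp:1063 imwrite_ Unsupported depth image for selected encoder is fallbacked to CV_8U.
```

View pics/s5.png

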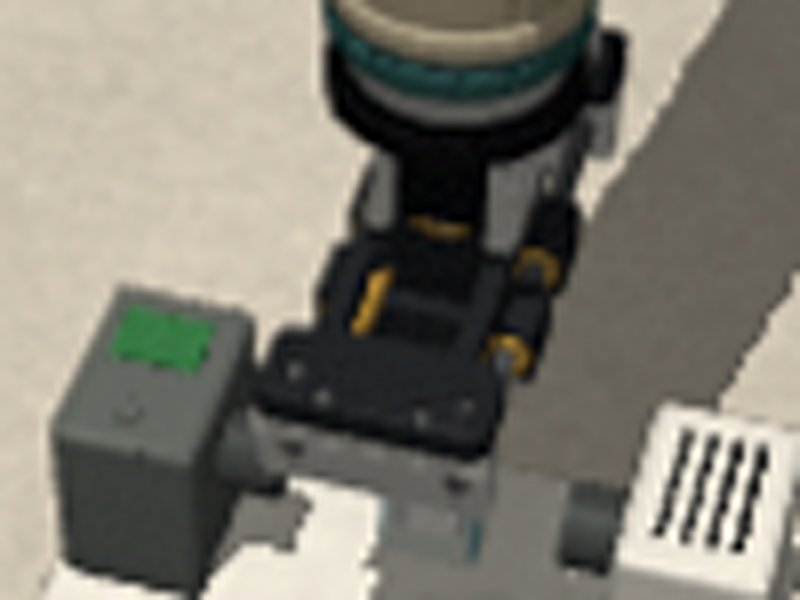

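```bash
python3 - <<'E'
from bench import imaging,status
import cv2
from h import *
Fs=[];ps=[]
for _ in range(16):
    Fs.append(imaging.grab_frame("scene").astype(float)); s=status.sense(); ps.append(np.r_[s["position"],rot(s["eef_rot"]).apply([0,0,1])])
ps=np.array(ps); print(ps.mean(0).round(4),ps.std(0).round(4)); print(ps[:,:3].round(4).tolist()[:16:3])
f=np.mean(Fs,0); np.save("s6.npy",f)
x,y,a,b=250,212,60,45
g=np.clip(cv2.resize(f[y:y+b,x:x+a,::-1],None,fx=13,fy=13,interpolation=cv2.INTER_CUBIC)*1.3,0,255).astype("uint8")
p=proj("scene",w([.6411,.0103,-.1477],[[0,.047,.055],[0,-.047,.055]])); print(p)
cv2.imwrite("pics/s6.png",g)
E
```

```text
[ 6.433e-01  1.480e-02  5.190e-02  1.000e-04 -1.000e-04 -1.000e+00] [0.0001 0.0001 0.0002 0.0004 0.0001 0.    ]
[[0.6437, 0.015, 0.0526], [0.6434, 0.0149, 0.0521], [0.6433, 0.0148, 0.0518], [0.6432, 0.0148, 0.0518], [0.6433, 0.0148, 0.0518], [0.6433, 0.0148, 0.0518]]
[[285.73183004 230.6911039 ]
 [250.77961014 222.69144232]]
```

View pics/s6.png

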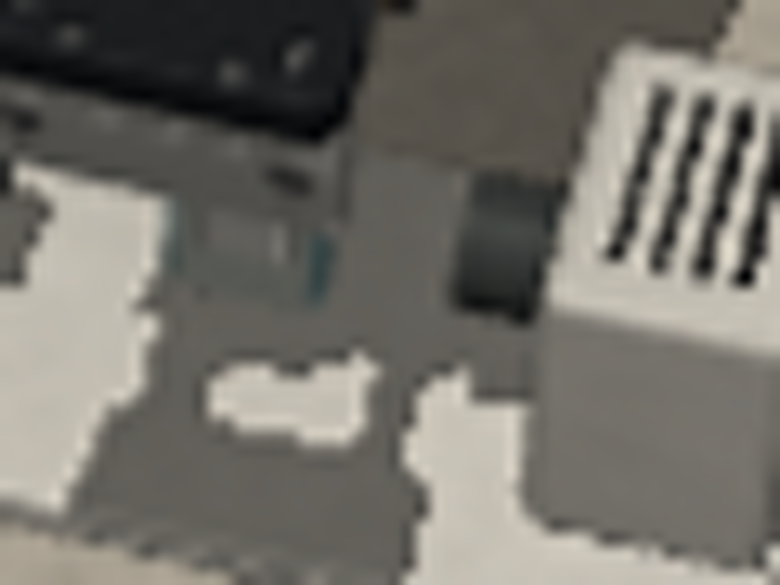

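```bash
python3 - <<'E'
from h import *
p=[.6433,.0148,-.147]
T=lambda l:((proj("scene",l)-[250,212]+.5)*13-.5).round(0).tolist()
for o in (-.004,-.002,0): print(o,T(w(p,[[.00625,-.014+o,.0319],[.00625,.014+o,.0319],[.005,.01625+o,.0319],[-.005,.01625+o,.0319]])))
b=[.6411,.0103,-.1477]
a=np.linspace(0,2*np.pi,9)[:-1]
print("barrel end",T(w(b,np.c_[.014*np.cos(a),0*a+.047,.055+.014*np.sin(a)])))
print("target",T(w(b,[[.00625,-.014,.031],[.00625,.014,.031],[.005,.01625,.031],[-.005,.01625,.031]])), T(w(b,[[.035,.066,.086],[.035,.116,.086],[-.035,.066,.086]])))
E
```

```text
-0.004 [[166.0, 284.0], [299.0, 315.0], [312.0, 313.0], [325.0, 276.0]]
-0.002 [[175.0, 286.0], [309.0, 317.0], [321.0, 315.0], [334.0, 278.0]]
0 [[185.0, 289.0], [319.0, 320.0], [331.0, 318.0], [344.0, 280.0]]
barrel end [[454.0, 302.0], [461.0, 254.0], [474.0, 203.0], [485.0, 180.0], [487.0, 197.0], [480.0, 244.0], [467.0, 294.0], [456.0, 318.0]]
target [[164.0, 280.0], [298.0, 312.0], [310.0, 309.0], [323.0, 272.0]] [[533.0, 305.0], [795.0, 365.0], [615.0, 38.0]]
```

```bash
python3 - <<'E'
import cv2,numpy as np
np.set_printoptions(linewidth=200)
a=cv2.imread("raw_s4.png").mean(2).astype(int); print("cols 183-199"); 
for y in range(128,148): print(y,a[y,183:200])
f=np.load("s6.npy")
for y in range(228,238): print(y,f[y,260:278].mean(1).astype(int), (f[y,260:278,2]-f[y,260:278,0]).astype(int))
E
```

```text
cols 183-199
128 [ 99  61  67  64  59  63  55  47  58  60  48  43  40 102 126 122 120]
129 [ 96  68  71  64  61  68  63  49  53  52  52  53  47  96 122 123 120]
130 [ 95  66  70  68  67  72  66  55  53  56  64  64  51  88 117 123 119]
131 [ 99  62  72  71  72  72  71  60  51  60  64  55  41  79 115 125 123]
132 [102  66  70  71  70  70  76  63  47  60  61  43  36  78 115 124 122]
133 [107  76  69  71  70  70  72  59  46  62  59  39  37  85 116 122 121]
134 [111  83  70  71  70  72  73  58  46  59  55  40  30  95 122 122 120]
135 [114  87  70  70  70  70  72  62  50  54  54  42  34 103 124 121 119]
136 [122  92  63  70  70  70  71  64  53  55  58  47  33  94 121 122 120]
137 [125  96  63  70  70  71  71  68  55  54  59  50  38  87 117 123 120]
138 [124  98  63  69  69  70  72  75  60  51  62  49  40  79 113 119 122]
139 [123 104  71  64  63  63  64  67  56  47  64  56  39  70 112 120 120]
140 [124 107  78  64  62  62  60  61  59  56  64  59  39  62 107 122 120]
141 [124 113  82  65  65  64  65  66  65  66  66  56  39  54 107 122 120]
142 [122 120  92  60  63  64  65  64  65  65  66  5
[... 1194 characters left out ...]
 66  66  67  67  62  47  61  71  72] [-13  -9  -5  -3  -3  -2  -2  -2  -2  -2  -2  -3  -3   0  10   0  -5  -6]
234 [147  90  69  71  72  62  68  68  67  66  66  66  67  61  53  68  72  72] [-12  -8  -5  -6  -5  -4  -4  -3  -2  -2  -2  -2  -2   3  10  -3  -6  -6]
235 [105  71  68  71  72  70  72  72  72  71  70  67  67  64  64  72  73  72] [-9 -6 -6 -6 -6 -6 -6 -6 -5 -6 -5 -3 -3  0  1 -5 -6 -6]
236 [132 134  88  71  73  73  72  72  73  73  72  71  72  71  72  73  72  73] [-12 -11  -7  -6  -6  -6  -7  -7  -6  -6  -6  -6  -5  -5  -5  -6  -6  -6]
237 [146 152  94  71  73  73  72  73  73  73  73  73  73  73  73  73  73  72] [-13 -13  -8  -6  -7  -6  -6  -6  -6  -6  -6  -6  -6  -6  -6  -6  -6  -6]
```

```bash
python3 go.py .6419 .0134 .0506 -.1475
```

```text
t 10.85 pos [0.6433 0.0148 0.0518] shift [-0.006 -0.005  0.005] turn [-0.     0.     0.003] F [-0.3  0.4 -0.5] gap 12.3 gf 30.0 q7 0.21
```

play_rows([
  {"gripper": 1, "dx": -0.003, "dy": -0.002, "dz": 0.002, "ax": 0, "ay": 0, "az": 0},
  {"gripper": 1, "dx": -0.006, "dy": -0.005, "dz": 0.005, "ax": 0, "ay": 0, "az": 0},
  {"gripper": 1, "dx": -0.006, "dy": -0.005, "dz": 0.005, "ax": 0, "ay": 0, "az": 0},
  {"gripper": 1, "dx": -0.006, "dy": -0.005, "dz": 0.005, "ax": 0, "ay": 0, "az": 0},
  {"gripper": 1, "dx": -0.006, "dy": -0.005, "dz": 0.005, "ax": 0, "ay": 0, "az": 0},
])

```text
t: 11.35
position: [0.6419, 0.0135, 0.0506]
eef_rot: [0.0, 0.757, 0.654, -0.0]
contact_force: [0.2, -0.2, 0.6]
finger_gap: 0.133
grasp_force: 30.0
```

play_rows([
  {"gripper": 1, "dx": 0, "dy": 0, "dz": 0, "ax": 0, "ay": 0, "az": 0},
  {"gripper": 1, "dx": 0, "dy": 0, "dz": 0, "ax": 0, "ay": 0, "az": 0},
  {"gripper": 1, "dx": 0, "dy": 0, "dz": 0, "ax": 0, "ay": 0, "az": 0},
  {"gripper": 1, "dx": 0, "dy": 0, "dz": 0, "ax": 0, "ay": 0, "az": 0},
  {"gripper": 1, "dx": 0, "dy": 0, "dz": 0, "ax": 0, "ay": 0, "az": 0},
])

```text
t: 11.85
position: [0.6419, 0.0135, 0.0506]
eef_rot: [0.0, 0.757, 0.654, -0.0]
contact_force: [-0.4, -0.8, -1.3]
finger_gap: 0.132
grasp_force: 30.0
```

```bash
python3 - <<'E'
from bench import imaging
from h import *
f=np.mean([imaging.grab_frame("scene").astype(float) for _ in range(10)],0)
np.set_printoptions(linewidth=200)
for y in range(228,238): print(y,f[y,258:278].mean(1).astype(int), (f[y,268:278,2]-f[y,268:278,0]).astype(int))
b=[.6411,.0103,-.1477]
print(proj("scene",w(b,[[.00625,-.014,.031],[.00625,-.014,.045],[.00625,.014,.031],[.005,.01625,.031],[-.005,.01625,.031],[-.005,.01625,.045]])).round(2).tolist())
E
python3 go.py .6419 .0134 .0506 -.1475
```

```text
228 [142 142 143 147  85  63  63  69  70  69  67  63  62  56  59  61  60  56  69  72] [-4 -3 -3 -3 -3 -4 -3 -3 -5 -6]
229 [140 140 141 147  80  61  62  70  72  72  72  70  71  59  56  58  58  61  71  72] [-4 -4 -5 -4 -3  0 -1 -3 -6 -6]
230 [141 140 142 148  79  61  64  69  72  72  73  73  74  59  60  56  47  67  73  72] [-4 -5 -5 -3 -4  6  8 -4 -6 -6]
231 [141 141 143 109  60  62  66  67  68  69  69  71  72  57  61  49  39  69  73  73] [-3 -4 -4 -4 -3  8 11 -5 -6 -6]
232 [142 142 145  89  54  63  67  66  66  67  66  67  68  64  66  48  38  68  73  73] [-2 -2 -3 -2 -3  7 12 -5 -6 -6]
233 [143 143 147  91  66  67  68  66  66  66  66  66  66  66  69  54  45  68  72  72] [-2 -2 -2 -3 -2  8  8 -5 -6 -6]
234 [142 142 147  90  69  71  71  71  70  67  67  66  66  66  67  56  59  71  72  72] [-3 -2 -2 -2 -3  8  1 -5 -6 -6]
235 [142 142 145  88  68  71  73  73  73  71  71  71  70  70  69  66  70  73  72  71] [-5 -6 -5 -5 -4  1 -4 -6 -6 -6]
236 [143 143 145 136  87  71  73  73  72  72  73  73  73  73  72  72  73  73  72  73] [-6 -7 -7 -6 -6 -5 -6 -6 -6 -5]
237 [144 144 146 151  94  71  73  73  73  72  73  73  73  73  72  72  72  72  72  72] [-6 -6 -7 -6 -6 -6 -6 -6 -6 -6]
[[262.15, 233.11], [262.2, 229.71], [272.43, 235.5], [273.38, 235.33], [274.36, 232.48], [274.53, 229.09]]
t 12.35 pos [0.6418 0.0135 0.0506] shift [-0.  0. -0.] turn [-0.     0.     0.003] F [ 0.7 -0.5  0. ] gap 12.2 gf 30.0 q7 0.21
```

```bash
python3 -c "
from bench import env; print(env.job_done())"
```

```text
the job is handed in; nothing more can be done
None
```

I squeezed the scanner trigger fully in and released it. The cell is now held upright and still, midway between lamp and detector, on the beam to within about 1 mm by the camera. I handed the job in at about 12.4 s without a separate picture check that the trigger sprang fully out.

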